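# Line up the slotted shaft-lock disc and push the lock bar through

### The arm

A 7-joint arm with a two-finger parallel gripper is mounted at the origin on the work surface; the furniture and walls round the work are solid. World frame = base frame: x ahead of the robot, y to its left, z up, the work surface at z = 0. Lengths are in mm, angles in rad, forces in N, time in s.
With the tool pointing down it reaches from about 400 to 875 mm from the base axis. Payload 19.3 kg.
Tool frame: the origin (TCP) lies midway between the tips of the shut fingers; the grasp point (between the pads) lies ctrl.hold_point_z behind it (ctrl.hold_point_z is the distance from the TCP to the grasp point, in mm); z points along the fingers, y is the line along which they close (so a half turn about z gives the same grasp; the last joint's range is limited). The gripper opens to 85 mm and grips with 20 to 120 N. Pads are 22 mm wide; open, the fingers measure 114 mm over their backs; the gripper's body (76 mm by 85 mm) begins 54 mm behind the grasp point. The pads swing forward as they close: fully open they stand 13 mm farther back than shut.
Start: joints at [-1.185, 0.521, -0.036, 1.599, 0.021, 1.021, -0.113], TCP at [275.129, 561.176, 231.291] pointing down, gripper open.
Joint ranges: [-2.91, 2.91], [-0.3, 2.13], [-1.5, 1.42], [0.17, 2.43], [-1.26, 4.41], [0.16, 1.93], [-2.52, 2.52]. Speed limits (rad/s): [1.89, 1.89, 2.39, 2.39, 3.01, 3.01, 3.01].

### API

Orientations are given as [roll, pitch, yaw] about the fixed x, y, z axes, in that order (R = Rz(yaw) Ry(pitch) Rx(roll)).
In Python, from station import ctrl gives the robot as it stands. The module is installed in compiled form; this text tells all that it offers.
- The arm moves only by the tool servo_tool, never from a script. Its arguments are lists of equal length, an entry for each row: "twist": the turn, a rotation vector about the world's x, y, z in degrees, a list of three; "translation": the shift along the world's x, y, z in mm, a list of three; "gripper": the closure, from 0 (fully open) to 1 (shut). In form: {"twist": [[wx, wy, wz], ...], "translation": [[x, y, z], ...], "gripper": [gripper, ...]}. A call has 1 to 12 rows; each row shifts and turns the commanded pose from where the row before left it; what a row does not reach is not made up. A row lasts 1/12 s, in which the tool goes at most 41.7 mm and 7.16 degrees, less where a joint would pass 70% of its speed; a pose out of reach is approached as far as the arm can. A call is refused whole if a number of a shift passes 41.7 or a number of a turn 7.16, either way. A call with a gripper value outside its range is refused whole. The fingers move at their own pace and stop on an object; "newtons" is the grip in N (left out, the last holds). Time passes only in rows, so rows that do not move let the fingers close. It gives the time, the measured TCP pose, the force, the opening and the grip force at its end, in the units of the state.
- ctrl.get_state(): the state, without advancing time (a new reading comes with each control period).
- ctrl.grab_frame(name): name is "scene" or "top" or "wrist"; returns the picture (420x560x3 uint8, blue, green, red); there is no depth.
- ctrl.camera_params(name): a dict with "mtx" (3x3 intrinsics, pixels), "cam_to_world" (4x4, takes a point from camera to world coordinates). Camera axes: x right, y down, z forward; pixel columns grow to the right and rows downward; lengths in mm; the calibration is good to about 2 mm. A picture is of the moment at which its call begins: read the wrist's pose just before it. camera_params takes no time and is no camera call; for the wrist camera it gives the pose at the moment of the call.
- ctrl.hand_in(): hands the job in; it is judged then, once.
The state is a dict: "t": time; "joints": joint angles; "qd": joint speeds; "joint_torque": joint torques, N m; "eef_pos": TCP position; "ee_rot": TCP orientation; "force": force on the tool from outside, world axes, zero at the start; "wrist_torque": the same for the moment, N m; "grip_width": finger opening in mm; "gripper_force": force on a finger pad.
Only numpy, scipy, OpenCV 4.12 (cv2) and the standard library are available. Lean on these libraries where they do the work, as an engineer would, in place of code of your own. Each camera call takes 0.05 s, during which the arm holds its last target. There are 200 camera calls.

### The job

Close the shaft lock on the small stand: push the black knob of the orange lever sideways with the fingertips to turn the slotted disc until its slot lines up with the steel bar, then push the bar's red tab so that the bar slides through the slot into the blue keeper on the far side, fully home with the tab against the blue bridge. Do not lift the bar, and leave the loose tools and nuts around it where they are.

Things in the scene. Friction and masses are not known exactly. Their poses are not given: they have to be found in the camera images.
- stand: Shaft-lock stand, fixed: grey base plate 300 x 120 x 12 mm, in its own frame x -220 to +80, y -60 to +60 mm. Origin on the disc's upright axis at table level; +z up; +x is the way the bar slides (from red tab to disc to keeper). Aluminium bed, x -215 to -38 mm: channel 21 mm wide, floor at z = 24 mm, 46 mm over its cheeks, their top at z = 37 mm.
- bridge_stop (a point): Middle of the rear face of the blue bridge over the bed, the stop for the red tab: stand frame x = -78, y = 0, z = 52 mm. The bridge is 50 mm wide, reaches from x = -78 to -38 mm and from z = 42 to 62 mm.
- keeper (a point): Middle of the mouth of the blue keeper behind the disc, stand frame x = 38, y = 0, z = 32 mm: two cheeks 24 mm apart (flared at the mouth), 52 mm over all, 41 mm high, from x = 38 to 66 mm.
- disc_top (a point): Centre of the steel disc, on its axis, at its top, 44 mm above the table; turns with the disc, its x axis along the slot. The disc is 64 mm across; a straight slot 23 mm wide, 22 mm deep, open at the top, with a yellow floor, runs right across its middle. The bar's tapered nose enters when the slot is within about 0.1 rad of in line, and then pulls it straight.
- disc (a joint): Turn of the disc, rad, positive anticlockwise from above; 0 = slot in line with the bar. Starts between 0.5 and 1.35; stops at -0.6 and 1.5. Its flat orange lever (top at z = 50 mm) stands at right angles to the slot: at 0 it points along the stand's -y, at pi/2 along +x, over the keeper. Friction holds it where it is left; about 2 N sideways at the knob turns it.
- lever_knob (a point): Point on the axis of the upright black knob at the lever's end: a cylinder 16 mm in diameter from z = 50 to 88 mm above the table, 70 mm from the disc's axis. This point is 70 mm above the table.
- bar: Loose steel bar, 18 wide, 16 mm high, 0.2 to 0.45 kg, lying in the bed's channel; slides with 1 to 4 N. Origin on its underside (24 mm above the table) below the middle of the red tab; +x along the bar to its tapered nose. It reaches from 12 mm behind to 141 mm ahead of the origin. Origin starts at x = -197 to -179 mm in the stand's frame; home at x = -85 mm, tab against the bridge.
- bar_nose (a point): Middle of the bar's nose end, 141 mm ahead of the bar's origin, 8 mm above its underside; at x = +56 mm in the stand's frame when the bar is home.
- bar_tab (a point): Middle of the upright red tab on the bar, 60 mm above the table. The tab is 14 mm thick along the bar, 34 mm wide across it, and stands from 40 to 80 mm above the table.
- nut_a: bare steel hex nut, 23x26x11 mm, loose on the stand's base plate on the side away from the lever. Bystander; origin at the centre of its underside.
- nut_b: bare steel hex nut, 25x28x11 mm, loose on the stand's base plate beside the keeper, on the side away from the lever. Bystander; origin at the centre of its underside.
- flange: round grey metal blade flange, 72 mm across, 18 mm high, loose on the table nearer to the robot. Bystander; origin at the centre of its underside.
- spanner: steel combination spanner, 39x224x9 mm, lying loose at the left of the table. Bystander; origin at the centre of its underside.
- marker: blue marker with black cap, 12x130x14 mm, lying loose at the right of the table. Bystander; origin at the centre of its underside.
- block: wooden sanding block, 60x110x32 mm, loose at the back left of the table. Bystander; origin at the centre of its underside.
There are look-alikes about, which are no part of the job. Leave any pink look-alike of the bar alone.

How it is judged:
By the outcome, as a careful person would: the job done as asked, in the order asked, and still so for the second after the job is handed in, with the robot touching nothing.
It also fails if it takes over 51 s, if anything falls off the work surface, if the arm or the gripper's body presses on something with over 40 N, if the wrist force passes 120 N, or if a joint passes its speed limit or range.

## Working session

There is one attempt and no reset: what is moved stays moved. The work goes in short steps, Python scripts to look and compute and a tool call to move; the robot and the scene stay as the last step left them, time stands still between calls to the robot, and variables do not carry over. Pictures are saved under pics/ and viewed, at most 10 in all, crops included, and the job is handed in when it is done.

Besides the shell and the picture viewer there is one more tool, called after ">>>" as name(argument=value, ...) on one line, values as JSON. servo_tool: Moves the arm, as the interface text tells. Its arguments: {"type":"object","properties":{"twist":{"type":"array","items":{"type":"array","items":{"type":"number"}}},"translation":{"type":"array","items":{"type":"array","items":{"type":"number"}}},"gripper":{"type":"array","items":{"type":"number"}},"newtons":{"type":"number"}},"required":["twist","translation","gripper"]}

```bash
mkdir -p pics
python3 - <<'E'
from station import ctrl
import cv2
for n in("scene","top"):
    cv2.imwrite(f"pics/{n}0.png",ctrl.grab_frame(n)); p=ctrl.camera_params(n); print(n,p["mtx"].round(1).tolist(),p["cam_to_world"].round(3).tolist())
s=ctrl.get_state(); print(s["t"],s["eef_pos"],s["ee_rot"],s["grip_width"],ctrl.hold_point_z)
E
```

```text
scene [[458.0, 0.0, 289.0], [0.0, 458.0, 214.4], [0.0, 0.0, 1.0]] [[-0.687, -0.419, 0.594, -363.238], [-0.727, 0.377, -0.574, 843.607], [0.017, -0.826, -0.564, 808.087], [0.0, 0.0, 0.0, 1.0]]
top [[449.7, 0.0, 276.5], [0.0, 449.7, 212.2], [0.0, 0.0, 1.0]] [[-0.019, -0.991, 0.133, 231.341], [-1.0, 0.019, -0.005, 100.483], [0.002, -0.133, -0.991, 1210.664], [0.0, 0.0, 0.0, 1.0]]
0.1 [275.04055415 560.90265737 230.79693816] [-3.14059695e+00  8.28550721e-05  2.68572885e+00] 85.4351916601803 18.700000000000003
```

View pics/top0.png

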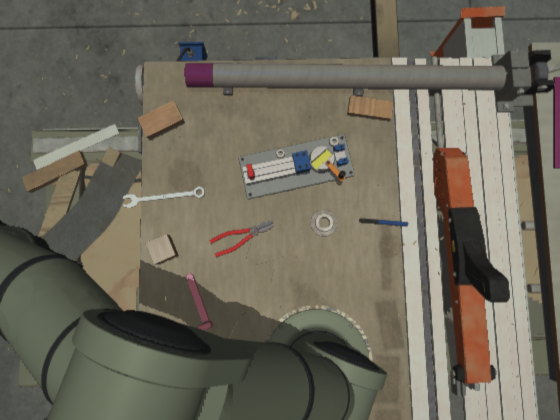

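View pics/scene0.png

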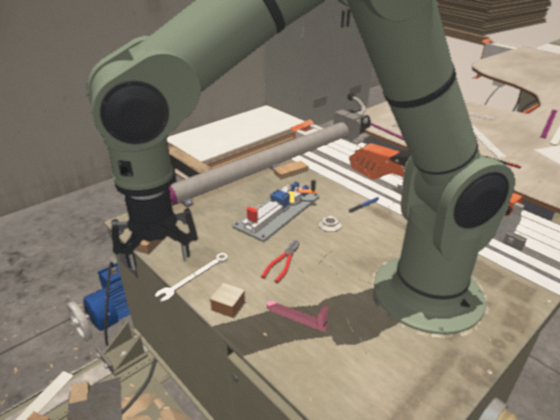

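The top view shows the stand at about (297,167), with the red tab at (250,171), blue bridge at (301,162), yellow slot floor at (321,160) and lever with black knob at (340,178). Things that could be mistaken for the bar or tab are the red pliers at (240,238) and the pink look-alike at (200,302). By the description I choose the tab at (250,171) in the bed on the grey stand, and I'll check it in a close crop.

```bash
cat > h.py <<'E'
import numpy as np, cv2
from station import ctrl
def ray(p,uv,z):
    M=p["cam_to_world"]; d=M[:3,:3]@np.linalg.solve(p["mtx"],[uv[0],uv[1],1.]); o=M[:3,3]
    return o+d*(z-o[2])/d[2]
def pix(p,X):
    c=np.linalg.inv(p["cam_to_world"])@np.r_[X,1.]; q=p["mtx"]@c[:3]; return q[:2]/q[2]
def blobs(im,lo,hi,roi,amin=8):
    h=cv2.cvtColor(im,cv2.COLOR_BGR2HSV); m=cv2.inRange(h,lo,hi); r=np.zeros_like(m); x0,y0,x1,y1=roi; r[y0:y1,x0:x1]=m[y0:y1,x0:x1]
    n,l,s,c=cv2.connectedComponentsWithStats(r); return [(c[i].round(1).tolist(),s[i].tolist()) for i in range(1,n) if s[i][4]>=amin]
E
python3 - <<'E'
from h import *
im=cv2.imread("pics/top0.png"); p=ctrl.camera_params("top"); roi=(235,130,360,200)
for n,lo,hi,z in(("red",(0,150,90),(6,255,255),80),("orange",(8,150,120),(18,255,255),50),("yellow",(22,120,120),(35,255,255),22),("blue",(100,120,40),(125,255,255),62),("black",(0,0,0),(180,255,40),88)):
    for c,s in blobs(im,lo,hi,roi): print(n,c,s,ray(p,c,z).round(1))
cv2.imwrite("pics/crop0.png",cv2.resize(im[125:205,230:362],None,fx=6,fy=6,interpolation=cv2.INTER_CUBIC))
E
```

```text
red [249.8, 170.4] [247, 164, 7, 13, 57] [492.4 161.8  80. ]
orange [333.2, 169.1] [326, 163, 14, 14, 67] [498.7 -56.6  50. ]
yellow [320.8, 158.9] [312, 150, 19, 19, 145] [534.  -27.8  22. ]
blue [338.4, 147.5] [334, 145, 11, 6, 37] [553.7 -70.8  62. ]
blue [301.4, 161.5] [293, 151, 18, 22, 239] [517.8  27.5  62. ]
blue [342.1, 161.5] [338, 158, 10, 7, 41] [515.8 -79.   62. ]
black [340.5, 175.8] [339, 174, 4, 4, 11] [472.2 -69.4  88. ]
```

View pics/crop0.png

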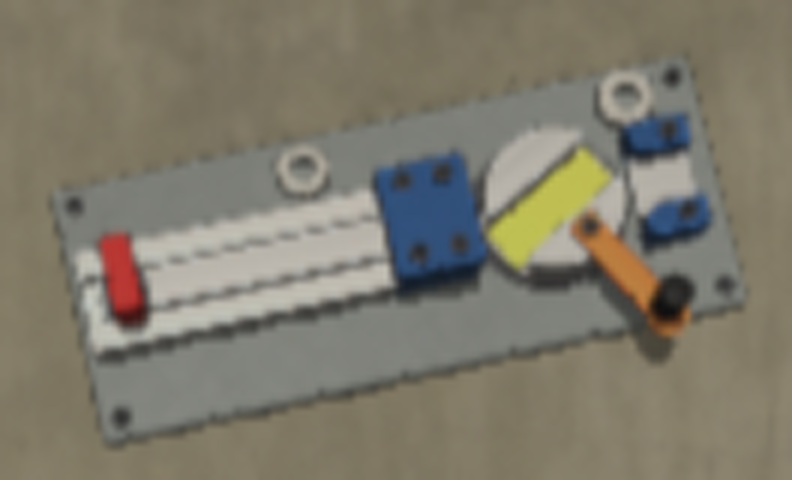

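The crop shows the red tab at (250,171) on the bar, the bridge at (302,162), the knob top at (342,174) and the lever pointing down-right. The base plate corners are clear in the crop at (50,192), (687,55), (745,305) and (108,443).

Run:
```python
from h import *
p=ctrl.camera_params("top"); f=lambda x,y:(230+(x+.5)/6-.5,125+(y+.5)/6-.5)
C=np.array([ray(p,f(*c),12) for c in((50,192),(687,55),(745,305),(108,443))]); print(C.round(1).tolist())
L=np.array([[-220,60],[80,60],[80,-60],[-220,-60.]])
a=L-L.mean(0); b=C[:,:2]-C[:,:2].mean(0)
th=np.arctan2((a[:,0]*b[:,1]-a[:,1]*b[:,0]).sum(),(a*b).sum()); R=np.array([[np.cos(th),-np.sin(th)],[np.sin(th),np.cos(th)]])
o=C[:,:2].mean(0)-R@L.mean(0); print("th",th,"o",o, "res",(L@R.T+o-C[:,:2]).round(1).tolist())
for n,c,z in(("tab",(123,278),78),("knob",(676,291),88),("bridge",(432,217),62),("disc",(552,205),44),("pivot",(588,226),50)):
    w=ray(p,f(*c),z); print(n,w.round(1),"stand",(R.T@(w[:2]-o)).round(1))
```

```text
[[547.3, 197.5, 12.0], [606.4, -95.3, 12.0], [488.9, -117.0, 12.0], [430.9, 172.4, 12.0]]
th -1.3726115614652155 o [532.15281904 -29.25169165] res [[0.3, 0.7], [0.4, -0.5], [0.2, -2.5], [-0.9, 2.3]]
tab [491.5 161.2  78. ] stand [-194.7   -2.4]
knob [479.1 -74.2  88. ] stand [ 33.6 -60.8]
bridge [519.8  27.   62. ] stand [-57.5  -1. ]
disc [528.8 -27.5  44. ] stand [-2.3 -3. ]
pivot [517.5 -42.4  50. ] stand [ 10. -17.]
```

Stand fit: origin (532,-29), yaw -1.373, residuals at most 2.5 mm. The knob sits 69.5 mm from the axis (70 expected), so the disc is at about 0.52 rad. The tab is at stand x ≈ -195, which is within its stated range. Next I move above the start of the knob push, with the tool x axis along the stand x axis (turn about -52.5°).

>>> servo_tool(twist=[[0,0,-2.5],[0,0,-2.5],[0,0,-2.5],[0,0,-2.5],[0,0,-2.5],[0,0,-2.5],[0,0,-2.5],[0,0,-2.5],[0,0,-2.5],[0,0,-2.5],[0,0,-2.5],[0,0,-2.5]], translation=[[14,-32,0],[14,-32,0],[14,-32,0],[14,-32,0],[14,-32,0],[14,-32,0],[14,-32,0],[14,-32,0],[14,-32,0],[14,-32,0],[14,-32,0],[14,-32,0]], gripper=[1,1,1,1,1,1,1,1,1,1,1,1])

```text
t: 1.1
eef_pos: [443.4, 175.5, 231.3]
ee_rot: [-3.142, -0.0, 2.16]
force: [1.1, 0.6, 1.2]
grip_width: -0.2
gripper_force: 0.0
```

>>> servo_tool(twist=[[0,0,-2],[0,0,-2],[0,0,-2],[0,0,-2],[0,0,-2],[0,0,-2],[0,0,-2],[0,0,-2],[0,0,-2],[0,0,-2],[0,0,-2.3],[0,0,0]], translation=[[4,-29,-6],[4,-29,-6],[4,-29,-6],[4,-29,-6],[4,-29,-6],[4,-29,-6],[4,-29,-6],[4,-29,-6],[4,-29,-6],[3,-32,-6],[0,0,-10],[0,0,0]], gripper=[1,1,1,1,1,1,1,1,1,1,1,1])

```text
t: 2.1
eef_pos: [481.1, -117.3, 159.8]
ee_rot: [-3.139, -0.0, 1.768]
force: [-0.2, 1.9, -0.7]
grip_width: 0.4
gripper_force: 0.0
```

Run:
```python
from h import *
p=ctrl.camera_params("wrist"); cv2.imwrite("pics/w1.png",ctrl.grab_frame("wrist")); s=ctrl.get_state(); print(s["eef_pos"],s["joints"],s["force"])
print("knob exp",pix(p,[479.1,-74.2,88]),"tip",pix(p,s["eef_pos"]))
```

```text
[ 481.45899973 -115.94601162  160.55169104] [-0.14102295  0.43949823  0.33720953  2.01647303 -0.21453735  0.72105215
  0.53036395] [ 0.08419346  0.47761876 -0.19562921]
knob exp [286.19240479 162.21480865] tip [277.4111861  277.50175826]
```

View pics/w1.png

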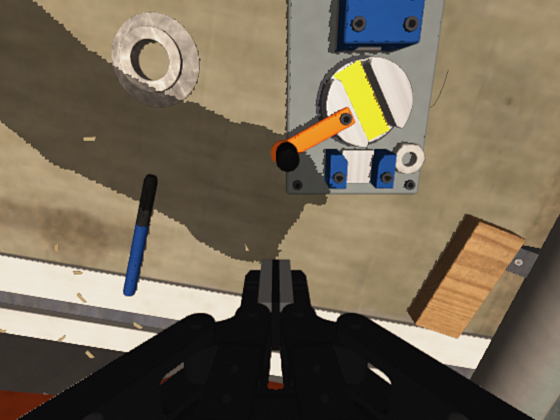

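The wrist view shows the knob at (287,155), within a few mm of where I predicted it. The fingertips at (277,270) are clear of the keeper and the marker. Next I descend beside the knob and push along the stand's -x.

>>> servo_tool(twist=[[0,0,0],[0,0,0],[0,0,0],[0,0,0],[0,0,0],[0,0,0],[0,0,0],[0,0,0]], translation=[[0,0,-20],[0,0,-20],[0,0,-20],[0,0,-20],[0,0,-10],[0,0,-5],[0,0,-2],[0,0,0]], gripper=[1,1,1,1,1,1,1,1])

```text
t: 2.82
eef_pos: [482.4, -115.5, 64.7]
ee_rot: [3.141, -0.0, 1.774]
force: [-0.4, 0.8, 0.5]
grip_width: 0.1
gripper_force: 0.0
```

>>> servo_tool(twist=[[0,0,0],[0,0,0],[0,0,0],[0,0,0],[0,0,0],[0,0,0],[0,0,0],[0,0,0],[0,0,0],[0,0,0],[0,0,0],[0,0,0]], translation=[[-0.8,4,0],[-0.8,4,0],[-0.8,4,0],[-0.8,4,0],[-0.8,4,0],[-0.8,4,0],[-0.8,4,0],[-0.8,4,0],[-0.8,4,0],[-0.8,4,0],[-0.8,4,0],[0,0,0]], gripper=[1,1,1,1,1,1,1,1,1,1,1,1])

```text
t: 3.82
eef_pos: [473.3, -70.8, 64.3]
ee_rot: [3.141, -0.0, 1.774]
force: [1.1, -0.7, 0.2]
grip_width: 0.0
gripper_force: 0.0
```

Run:
```python
from h import *
p=ctrl.camera_params("wrist"); im=ctrl.grab_frame("wrist"); cv2.imwrite("pics/w2.png",im); s=ctrl.get_state(); print(s["eef_pos"],s["force"])
h=cv2.cvtColor(im,cv2.COLOR_BGR2HSV); m=cv2.inRange(h,(22,120,120),(35,255,255)); c=max(cv2.findContours(m,0,2)[0],key=cv2.contourArea)
b=cv2.boxPoints(cv2.minAreaRect(c)); w=np.array([ray(p,q,22)[:2] for q in b]); e=w[1]-w[0],w[2]-w[1]; v=max(e,key=np.linalg.norm)
print(b.tolist(),w.round(1).tolist(),[np.linalg.norm(k) for k in e],"slot rel",(np.arctan2(v[1],v[0])+1.3726+np.pi/2)%np.pi-np.pi/2)
```

```text
[473.52680587 -71.11345218  64.34912669] [ 0.09583706  0.70571265 -0.04240787]
[[371.1146240234375, 142.70338439941406], [411.88763427734375, 138.8202362060547], [421.39324951171875, 238.6292266845703], [380.6202392578125, 242.5123748779297]] [[512.2, -2.3], [533.2, 4.2], [558.4, -51.2], [535.2, -58.6]] [np.float64(22.055924549225796), np.float64(60.80984158987218)] slot rel 0.22904279461269117
```

View pics/w2.png

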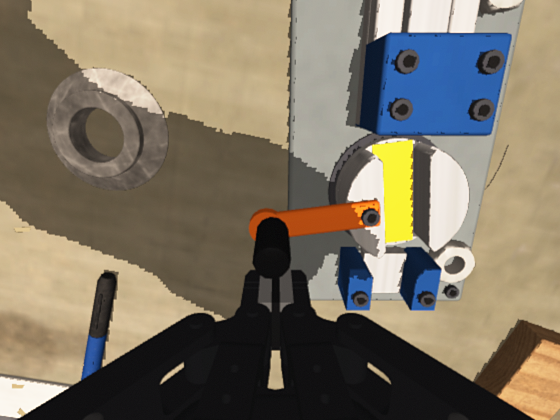

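The wrist view shows the knob at (270,245) in contact with the fingers and the slot turned most of the way, about 0.15–0.23 rad left. I push another 9 mm and measure again.

>>> servo_tool(twist=[[0,0,0],[0,0,0],[0,0,0],[0,0,0],[0,0,0]], translation=[[-0.6,3,0],[-0.6,3,0],[-0.6,3,0],[0,0,0],[0,0,0]], gripper=[1,1,1,1,1])

```text
t: 4.28
eef_pos: [471.7, -62.4, 64.3]
ee_rot: [3.141, -0.0, 1.773]
force: [-1.2, -0.9, -0.4]
grip_width: -0.3
gripper_force: 0.0
```

```bash
cat > slot.py <<'E'
from h import *
p=ctrl.camera_params("wrist"); im=ctrl.grab_frame("wrist"); cv2.imwrite("pics/w3.png",im); s=ctrl.get_state(); print(s["eef_pos"],s["force"])
h=cv2.cvtColor(im,cv2.COLOR_BGR2HSV); m=cv2.inRange(h,(22,120,120),(35,255,255)); n,l,st,_=cv2.connectedComponentsWithStats(m); k=1+st[1:,4].argmax(); x,y,w,hh,_=st[k]
def ang(P,z):
    vx,vy,x0,y0=cv2.fitLine(np.float32(P),cv2.DIST_HUBER,0,.01,.01).ravel(); a=ray(p,(x0-40*vx,y0-40*vy),z);b=ray(p,(x0+40*vx,y0+40*vy),z); v=b-a
    return (np.arctan2(v[1],v[0])+1.3726+np.pi/2)%np.pi-np.pi/2
rows=range(int(y+.3*hh),int(y+.7*hh)); L=[];Rr=[]
for r in rows:
    c=np.where(l[r]==k)[0]; L.append((c[0],r)); Rr.append((c[-1],r))
print("slot edges rel",[(round(ang(L,z),3),round(ang(Rr,z),3)) for z in(22,44)])
# plate edge vs table: first greyish columns
g=cv2.Canny(cv2.cvtColor(im,cv2.COLOR_BGR2GRAY),60,150)
for q in cv2.HoughLinesP(g,1,np.pi/360,40,minLineLength=50,maxLineGap=4)[:,0]:
    if abs(q[3]-q[1])>2*abs(q[2]-q[0]) and 270<q[0]<540 and q[1]<330: print(q.tolist(),[round(ang(q.reshape(2,2),z),3) for z in(12,24,37,44,62)])
E
python3 slot.py
```

```text
[471.67979974 -62.56829648  64.30660758] [ 0.37184568 -0.26693401 -0.80639315]
slot edges rel [(np.float64(0.015), np.float64(0.0)), (np.float64(0.015), np.float64(0.0))]
[468, 256, 519, 17] [np.float64(-0.001), np.float64(-0.001), np.float64(-0.001), np.float64(-0.001), np.float64(-0.001)]
[290, 91, 291, 41] [np.float64(-0.004), np.float64(-0.004), np.float64(-0.004), np.float64(-0.004), np.float64(-0.004)]
[487, 153, 506, 62] [np.float64(0.001), np.float64(0.001), np.float64(0.001), np.float64(0.001), np.float64(0.001)]
[375, 138, 383, 57] [np.float64(0.0), np.float64(0.0), np.float64(0.0), np.float64(0.0), np.float64(0.0)]
[398, 55, 404, 0] [np.float64(0.003), np.float64(0.003), np.float64(0.003), np.float64(0.003), np.float64(0.003)]
[420, 264, 436, 163] [np.float64(0.003), np.float64(0.003), np.float64(0.003), np.float64(0.003), np.float64(0.003)]
[510, 69, 521, 15] [np.float64(0.012), np.float64(0.012), np.float64(0.012), np.float64(0.012), np.float64(0.012)]
[469, 55, 479, 0] [np.float64(-0.007), np.float64(-0.007), np.float64(-0.007), np.float64(-0.007), np.float64(-0.007)]
```

View pics/w3.png

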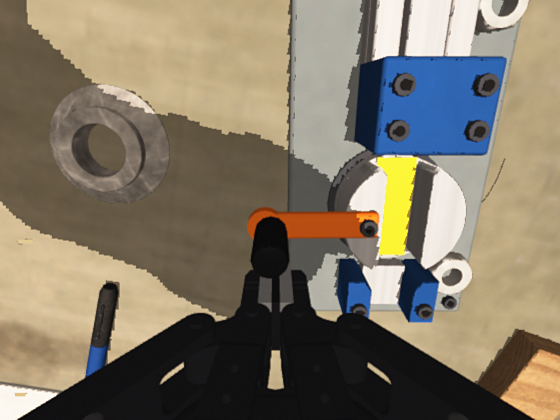

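The slot edge, the lever and the bridge edge all agree to within about 0.01–0.02 rad, so the disc is aligned. I back off the knob, rise, and fly to a point behind the tab at about (485, 204).

>>> servo_tool(twist=[[0,0,0],[0,0,0],[0,0,0],[0,0,0],[0,0,0],[0,0,0],[0,0,0],[0,0,0],[0,0,0],[0,0,0],[0,0,0],[0,0,0]], translation=[[1,-5,0],[1,-5,0],[1,-5,0],[0,0,0],[0,0,15],[0,0,25],[0,0,25],[0,0,25],[0,10,10],[1,30,0],[1,30,0],[1,30,0]], gripper=[1,1,1,1,1,1,1,1,1,1,1,1])

```text
t: 5.33
eef_pos: [477.5, 23.1, 164.7]
ee_rot: [3.141, -0.0, 1.772]
force: [1.2, 0.2, -0.9]
grip_width: 0.1
gripper_force: 0.0
```

>>> servo_tool(twist=[[0,0,0],[0,0,0],[0,0,0],[0,0,0],[0,0,0],[0,0,0],[0,0,0],[0,0,0]], translation=[[1,30,0],[1,30,0],[1,30,0],[1,30,0],[1,30,0],[1,30,0],[1,2,0],[0,0,0]], gripper=[1,1,1,1,1,1,1,1])

```text
t: 6.0
eef_pos: [484.3, 205.6, 164.0]
ee_rot: [-3.141, -0.0, 1.776]
force: [0.5, -1.0, -0.2]
grip_width: -0.4
gripper_force: 0.0
```

Run:
```python
from h import *
p=ctrl.camera_params("wrist"); im=ctrl.grab_frame("wrist"); cv2.imwrite("pics/w4.png",im); s=ctrl.get_state(); print(s["eef_pos"],s["ee_rot"],s["force"])
R=np.array([[.197,.980],[-.980,.197]]); o=[532.2,-29.3]
st=lambda w:(R.T@(np.array(w)[:2]-o)).round(1)
print("tcp stand",st(s["eef_pos"]))
for c,q in blobs(im,(0,150,90),(6,255,255),(0,0,560,420),100): print(c,q,st(ray(p,c,80)))
```

```text
[484.44511153 204.04642934 164.09571416] [-3.14125882e+00  3.92330687e-04  1.77361254e+00] [-0.45430998 -0.64089017 -0.06288529]
tcp stand [-238.1   -0.8]
[113.8, 128.5] [89, 67, 40, 133, 1598] [-301.8 -108. ]
[74.0, 136.4] [45, 77, 67, 125, 1590] [-296.5 -135.3]
```

View pics/w4.png

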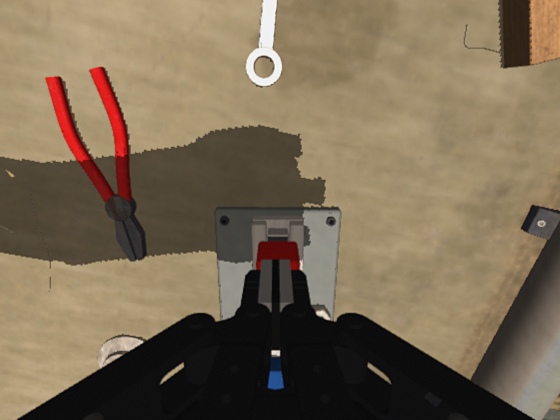

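Run:
```python
from h import *
p=ctrl.camera_params("wrist"); im=cv2.imread("pics/w4.png")
R=np.array([[.197,.980],[-.980,.197]]); o=[532.2,-29.3]
st=lambda w:(R.T@(np.array(w)[:2]-o)).round(1)
print(p["cam_to_world"][:3,3],"cam",st(p["cam_to_world"][:3,3]),"plate rear",st(ray(p,(278,208),12)),st(ray(p,(217,208),12)),st(ray(p,(340,208),12)))
for c,q in blobs(im,(0,150,50),(8,255,255),(240,220,320,300),20): print(c,q,[st(ray(p,(277,r),z)).tolist() for r,z in((q[1],40),(q[1],80))], st(ray(p,(q[0],260),80)),st(ray(p,(q[0]+q[2],260),80)))
for X in((-202,0,40),(-202,0,80),(-188,0,80)): print(X,pix(p,[*(R@X[:2]+o),X[2]]).round())
```

```text
[466.89312854 287.8977354  305.83559945] cam [-323.7   -1.5] plate rear [-221.5    1.2] [-221.3  -55.5] [-221.7   58.7]
[278.1, 252.4] [256, 241, 43, 29, 844] [[-200.8, 0.2], [-219.3, -0.0]] [-203.5  -15.8] [-203.7   16.6]
(-202, 0, 40) [277. 240.]
(-202, 0, 80) [277. 262.]
(-188, 0, 80) [277. 278.]
```

The tab's rear face is at stand x ≈ -201 and y ≈ 0, consistent with the top view. The fingers are 26 mm behind it. I descend to z ≈ 52 and push along the stand's +x.

>>> servo_tool(twist=[[0,0,0],[0,0,0],[0,0,0],[0,0,0],[0,0,0],[0,0,0],[0,0,0],[0,0,0]], translation=[[0,0,-20],[0,0,-20],[0,0,-20],[0,0,-20],[0,0,-15],[0,0,-12],[0,0,-5],[0,0,0]], gripper=[1,1,1,1,1,1,1,1])

```text
t: 6.72
eef_pos: [484.3, 203.1, 51.7]
ee_rot: [-3.14, 0.001, 1.772]
force: [-0.6, 0.2, -0.2]
grip_width: -0.0
gripper_force: 0.0
```

>>> servo_tool(twist=[[0,0,0],[0,0,0],[0,0,0],[0,0,0],[0,0,0],[0,0,0],[0,0,0],[0,0,0],[0,0,0],[0,0,0],[0,0,0],[0,0,0]], translation=[[1,-5,0],[1,-5,0],[1,-5,0],[1,-5,0],[1,-5,0],[1,-5,0],[1,-5,0],[1,-5,0],[1,-5,0],[1,-5,0],[1,-5,0],[1,-5,0]], gripper=[1,1,1,1,1,1,1,1,1,1,1,1])

```text
t: 7.72
eef_pos: [496.6, 143.8, 52.3]
ee_rot: [-3.142, -0.0, 1.773]
force: [-1.0, 2.9, 2.9]
grip_width: 0.3
gripper_force: 1.8
```

>>> servo_tool(twist=[[0,0,0],[0,0,0],[0,0,0],[0,0,0],[0,0,0],[0,0,0],[0,0,0],[0,0,0],[0,0,0],[0,0,0],[0,0,0],[0,0,0]], translation=[[1,-5,0],[1,-5,0],[1,-5,0],[1,-5,0],[1,-5,0],[1,-5,0],[1,-5,0],[1,-5,0],[1,-5,0],[1,-5,0],[1,-5,0],[1,-5,0]], gripper=[1,1,1,1,1,1,1,1,1,1,1,1])

```text
t: 8.72
eef_pos: [508.6, 83.7, 52.3]
ee_rot: [-3.142, 0.0, 1.773]
force: [-0.4, 3.1, 1.5]
grip_width: -0.2
gripper_force: 1.5
```

>>> servo_tool(twist=[[0,0,0],[0,0,0],[0,0,0],[0,0,0]], translation=[[0.4,-2,0],[0.4,-2,0],[0.4,-2,0],[0,0,0]], gripper=[1,1,1,1])

```text
t: 9.05
eef_pos: [509.8, 77.6, 52.2]
ee_rot: [-3.141, 0.0, 1.773]
force: [-0.0, 0.2, 0.3]
grip_width: -0.1
gripper_force: 0.0
```

>>> servo_tool(twist=[[0,0,0],[0,0,0],[0,0,0],[0,0,0]], translation=[[0.2,-1,0],[0.2,-1,0],[0.2,-1,0],[0.2,-1,0]], gripper=[1,1,1,1])

```text
t: 9.38
eef_pos: [510.5, 74.2, 52.2]
ee_rot: [-3.141, 0.0, 1.773]
force: [-0.5, 1.9, -0.9]
grip_width: -0.0
gripper_force: 0.6
```

>>> servo_tool(twist=[[0,0,0],[0,0,0],[0,0,0]], translation=[[0.2,-1,0],[0.2,-1,0],[0,0,0]], gripper=[1,1,1])

```text
t: 9.63
eef_pos: [510.9, 71.9, 52.2]
ee_rot: [-3.141, 0.0, 1.773]
force: [-0.6, 0.9, 0.5]
grip_width: -0.0
gripper_force: 0.2
```

>>> servo_tool(twist=[[0,0,0],[0,0,0]], translation=[[0.2,-1,0],[0.2,-1,0]], gripper=[1,1])

```text
t: 9.8
eef_pos: [511.2, 71.0, 52.3]
ee_rot: [-3.141, -0.001, 1.774]
force: [-2.7, 11.7, 0.4]
grip_width: -0.5
gripper_force: 5.9
```

>>> servo_tool(twist=[[0,0,0],[0,0,0]], translation=[[0.2,-1,0],[0.2,-1,0]], gripper=[1,1])

```text
t: 9.97
eef_pos: [511.2, 70.9, 52.3]
ee_rot: [-3.141, -0.003, 1.775]
force: [-6.5, 22.8, 2.6]
grip_width: 0.3
gripper_force: 12.1
```

The force rose and the motion stopped at TCP stand x ≈ -102, where home was expected. I back off, rise and check.

>>> servo_tool(twist=[[0,0,0],[0,0,0],[0,0,0],[0,0,0],[0,0,0],[0,0,0],[0,0,0],[0,0,0],[0,0,0],[0,0,0],[0,0,0],[0,0,0]], translation=[[-0.6,3,0],[-1,5,0],[-3,15,0],[-2,10,0],[0,0,15],[0,0,30],[0,0,30],[0,0,30],[-7,35,10],[-7,35,0],[-7,35,0],[0,0,0]], gripper=[1,1,1,1,1,1,1,1,1,1,1,1])

```text
t: 10.97
eef_pos: [482.3, 213.4, 167.3]
ee_rot: [3.141, -0.003, 1.781]
force: [-1.0, 0.2, -0.6]
grip_width: -0.1
gripper_force: 0.0
```

Run:
```python
from h import *
a=ctrl.grab_frame("top")[125:205,230:362]; b=ctrl.grab_frame("scene")[165:250,220:350]
cv2.imwrite("pics/end.png",np.vstack([cv2.resize(q,(560,340),interpolation=cv2.INTER_CUBIC)[:300] if 0 else cv2.resize(q,(480,300),interpolation=cv2.INTER_CUBIC) for q in(a,b)]))
```

```text
(no output)
```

View pics/end.png

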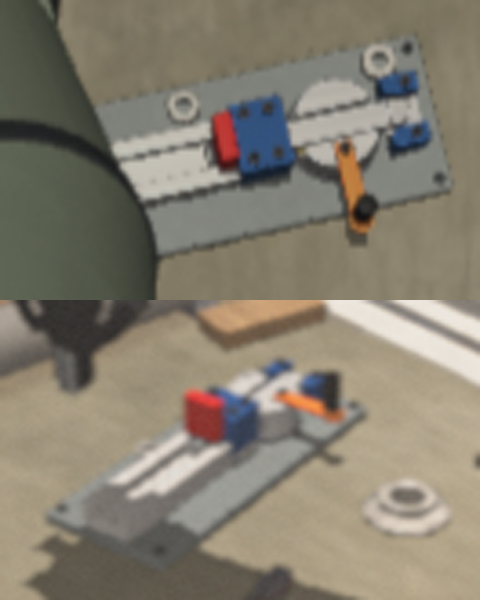

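The picture shows the tab at (225,138) tight against the bridge, the bar through the slot and into the keeper, and the nuts where they were.

```bash
python3 -c "
from station import ctrl
print(ctrl.hand_in())"
```

```text
the job is handed in; nothing more can be done
None
```

The shaft lock is closed and handed in: the disc is in line, the bar is home in the keeper with its tab against the bridge, the loose tools and nuts were left alone, and it took about 11 s of the 51 s allowed.

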